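# Build up a flask heating stack on a stirring hotplate

## Robot

A 6-joint arm with a two-finger parallel gripper is mounted at the origin on the work surface. World frame = base frame: x ahead of the robot, y to its left, z up, the work surface at z = 0. Lengths are in m, angles in rad, forces in N, time in s.
With the tool pointing down it reaches from about 0.425 to 0.95 m from the base axis. Payload 3.5 kg.
Tool frame: the origin (TCP) lies at the very end of the fingers, on their centre line; the grasp point (between the pads) lies 19 mm behind it; z points along the fingers, y is the line along which they close (so a half turn about z gives the same grasp; the last joint's range is limited). The gripper opens to 85 mm and grips with 20 to 120 N. Pads are 22 mm wide; open, the fingers measure 114 mm over their backs; the gripper's body (76 mm by 85 mm) begins 54 mm behind the grasp point. The pads swing forward as they close: fully open they stand 13 mm farther back than shut.
Start: joints at [0.984, 0.286, 1.577, -0, 1.279, -0.15], TCP at [0.286, 0.612, 0.231] pointing down, gripper open.
Joint ranges: [-2.77, 2.77], [-0.9, 2.22], [0.21, 2.48], [-1.53, 4.67], [0.24, 2.81], [-2.84, 2.84]. Speed limits (rad/s): [2.79, 2.79, 3.14, 3.14, 3.14, 3.14].

## Interface

Orientations are given as a unit quaternion [x, y, z, w].
In Python, from plant import get_state, read_camera, sign_off, recognise gives the robot as it stands.
- The arm moves only by the tool arm_command, never from a script. Its argument "steps" is a list of rows, each an object with "translation": the shift along the tool's x, y, z scaled (see below), a list of three; "twist": the turn, a rotation vector about the tool's x, y, z scaled (see below), a list of three; "fingers": the opening, from -1 (shut) to 1 (fully open). In form: [{"translation": [x, y, z], "twist": [rx, ry, rz], "fingers": fingers}, ...]. A call has 1 to 5 rows; each row is the pose to reach, as a shift and turn from the pose commanded when the call began, along the tool's axes at that moment; what a row does not reach only later rows make up. The controller multiplies each number of a shift by 75 cm and each number of a turn by 60 degrees. A row lasts 1/8 s, in which the tool goes at most 62.5 mm and 10.7 degrees, less where a joint would pass 70% of its speed; a pose out of reach is approached as far as the arm can. A call with a number of a shift or a turn outside -1 to 1 is refused whole. A call with a gripper value outside its range is refused whole. The fingers move at their own pace and stop on an object; "grip_force" is the grip in N (left out, the last holds). Time passes only in rows, so rows that repeat a pose let the fingers close. It gives the time, the measured TCP pose, the force, the opening and the grip force at its end, in the units of the state.
- get_state(): the state, without advancing time (a new reading comes with each control period).
- read_camera(name): name is "scene" or "top"; returns a dict with "pixels" (400x640x3 uint8, red, green, blue), "K" (3x3 intrinsics, pixels), "k1" (the pictures are not rectified: a ray, as slopes to the right and down, at radius r is drawn at 1 + k1 r^2 times it, then the intrinsics apply), "R" (3x3) and "t" (3): a world point X has camera coordinates R X + t. Camera axes: x right, y down, z forward; pixel columns grow to the right and rows downward; lengths in m; the calibration is good to about 2 mm. A picture is of the moment at which its call begins. There is no depth.
- sign_off(): hands the job in; it is judged then, once.
Trained networks look in a picture, given as the dict that the camera call returned (one of the last four; its "shot" number tells which), for a name from the list of things; names that differ only in an ending like _2 or _b are one class to them, and where a whole thing is asked for, a point or a joint stands for the part that bears it (a point fixed in the world has none). Each returns a list of dicts, best first, with "conf" (0 to 1); they miss things now and then, are a little off and sometimes report something else, mostly with a low value. They report only what shows in the picture. A call takes as long as a camera call. They do not tell look-alikes from the thing itself.
- recognise(picture, query): "point" ([row, column] in pixels, amid what is visible of it).
The state is a dict: "time": time; "qpos": joint angles; "dq": joint speeds; "joint_efforts": joint torques, N m; "eef_pos": TCP position; "tcp_rot": TCP orientation; "contact_force": force on the tool from outside, world axes, zero at the start; "wrist_torque": the same for the moment, N m; "opening": opening from 0.0 (shut) to 1.0 (fully open); "finger_force": force on a finger pad.
Only numpy, scipy, OpenCV 4.12 (cv2) and the standard library are available. Lean on these libraries where they do the work, as an engineer would, in place of code of your own. Each camera call takes 0.05 s, during which the arm holds its last target. There are 200 camera calls.

## Task

Set up the stirring hotplate for a reaction: stand the black heating block in the middle of the white plate, put the blue insert into the block until its collar rests on the rim, seat the amber round-bottom flask upright in the insert, and finally put the red cap over its neck, in that order, letting go of each part before fetching the next. Set the glass flask down gently, do not drop it, and leave the clear flask and the rack of vials undisturbed.

Things in the scene. Friction and masses are not known exactly. Their poses are not given: they have to be found in the camera images.
- stirrer: Stirring hotplate, fixed to the bench: grey box 120 x 130 mm, 40 mm high, with a round white ceramic plate of 110 mm diameter whose top is 50 mm above the bench. Origin on the bench directly below the plate's centre; z up. A black control panel, 30 mm high, reaches to 88 mm from the origin on its -x side (its knob to 97 mm).
- block: Heating block, loose, black, 0.15 to 0.26 kg: upright round cup of 62 mm outer diameter, 34 mm high, with an open round well in its top of 48 mm diameter, 24 mm deep. Stands upright on the bench. Origin at the centre of its underside, z up.
- insert: Blue insert, loose, 0.11 to 0.18 kg, 48 mm high, upright on the bench. Lower 22 mm: spigot of 42 mm diameter that enters the block's well. Above it: collar of 66 mm diameter, 26 mm high, with an open bowl in its top (48 mm diameter, 20 mm deep) for the flask's bulb. Seated, the collar lies on the block's rim and its origin is 12 mm above the block's. Origin: centre of underside, z up.
- amber_flask: Amber glass round-bottom flask, loose, 0.10 to 0.17 kg, bottom-heavy, no stopper: round bulb of 60 mm diameter, straight neck of 20 mm diameter (lip 23 mm in the top 5 mm), 100 mm high overall. Starts upright in a cork ring. Origin: lowest point of the bulb; z along the neck, mouth at z = 100 mm. Seated in the insert its origin is 36 mm above the insert's.
- cap: Red plastic cap, loose, 15 to 26 g, an upside-down cup of 38 mm outer diameter, 34 mm high, flat closed top 6 mm thick; inside 30 mm diameter, 28 mm deep. Stands on the bench open side down. Origin: centre of its open lower rim, z up to the closed top. On the neck its inside top rests on the flask's mouth, its origin 72 mm above the flask's.
- amber_ring: Fixed cork ring in which the amber flask starts: 80 mm outer and 40 mm inner diameter, 30 mm high. Origin at the centre of its underside, on the bench.
- clear_ring: Fixed cork ring of the same size, holding the clear flask. Origin at the centre of its underside, on the bench.
- clear_flask: Clear glass round-bottom flask, loose, of the same shape as the amber one but closed with a white stopper, 118 mm high overall, standing in the other cork ring. Bystander: leave alone. Origin at the lowest point of the bulb, z along the neck.
- vial_rack: Blue rack with eight small black-capped vials in two rows, one body, 0.5 kg, 110 mm (x) by 56 mm (y), 50 mm high. Bystander: leave alone. Origin at the centre of its underside.
Things that resemble listed ones, but are neither listed nor needed, are in the scene too. Of the things that look like the block, take the one that is farthest to the robot's left at the start. Several things look just like the cap: the one meant starts farthest from the robot's base.

How it is judged:
By the outcome, as a careful person would: the job done as asked, in the order asked, and still so for the second after the job is handed in, with the robot touching nothing.
It also fails if it takes over 144 s, if anything falls off the work surface, if the arm or the gripper's body presses on something with over 40 N, if the wrist force passes 120 N, or if a joint passes its speed limit or range.

## Working session

There is one attempt and no reset: what is moved stays moved. The work goes in short steps, Python scripts to look and compute and a tool call to move; the robot and the scene stay as the last step left them, time stands still between calls to the robot, and variables do not carry over. Pictures are saved under pics/ and viewed, at most 14 in all, crops included, and the job is handed in when it is done.

Besides the shell and the picture viewer there is one more tool, called after "Emit:" as a command line: name --argument value ..., lists and objects as JSON in quotes. arm_command: Moves the arm, as the interface text tells. Shifts and turns lie within -1 to 1; 1 stands for 75 cm of shift or 60 degrees of turn. Its arguments: {"type":"object","properties":{"steps":{"type":"array"},"grip_force":{"type":"number"}},"required":["steps"]}

```bash
mkdir -p pics
cat > h.py <<'E'
import numpy as np, cv2
from plant import *
from scipy.spatial.transform import Rotation as Ro
def save(p,n): cv2.imwrite('pics/'+n, p['pixels'][:,:,::-1])
def ray(p,rc):
    K=np.array(p['K']);R=np.array(p['R']);t=np.array(p['t'])
    d=np.array([(rc[1]-K[0,2])/K[0,0],(rc[0]-K[1,2])/K[1,1]]);u=d.copy()
    for _ in range(30): u=d/(1+p['k1']*(u@u))
    return -R.T@t, R.T@np.array([u[0],u[1],1])
def at(p,rc,z):
    o,d=ray(p,rc); return o+d*(z-o[2])/d[2]
def proj(p,X):
    c=np.array(p['R'])@np.array(X)+np.array(p['t']);u=c[:2]/c[2];u=u*(1+p['k1']*(u@u));K=np.array(p['K'])
    return [K[1,1]*u[1]+K[1,2],K[0,0]*u[0]+K[0,2]]
def tri(p,a,q,b):
    A=0;B=0
    for o,d in (ray(p,a),ray(q,b)):
        d=d/np.linalg.norm(d);M=np.eye(3)-np.outer(d,d);A=A+M;B=B+M@o
    return np.linalg.solve(A,B)
E
python3 - <<'E'
from h import *
np.set_printoptions(precision=4,suppress=True)
ps={n:read_camera(n) for n in('top','scene')}
for n,p in ps.items():
    save(p,n+'0.png'); print(n,-np.array(p['R']).T@p['t'],np.array(p['R'])[2],p['k1'],p['K'][0])
    for q in 'stirrer block insert amber_flask cap amber_ring clear_ring clear_flask vial_rack'.split():
        print(q,[(np.round(r['point']).tolist(),round(r['conf'],2),np.round(at(p,r['point'],.03)[:2],3).tolist()) for r in recognise(p,q)])
print(get_state())
E
```

```text
top [0.4919 0.0134 0.9386] [ 0.0998  0.0122 -0.9949] -0.011195422920635105 [377.2842   0.     321.2681]
stirrer [([185.0, 416.0], 0.64, [0.612, -0.206]), ([177.0, 332.0], 0.2, [0.632, -0.002])]
block [([140.0, 267.0], 0.81, [0.724, 0.158]), ([191.0, 276.0], 0.75, [0.598, 0.135])]
insert [([247.0, 469.0], 0.78, [0.46, -0.327])]
amber_flask [([246.0, 182.0], 0.85, [0.467, 0.359]), ([247.0, 360.0], 0.65, [0.463, -0.068])]
cap [([178.0, 335.0], 0.79, [0.629, -0.01]), ([214.0, 331.0], 0.46, [0.543, 0.001])]
amber_ring [([243.0, 199.0], 0.69, [0.475, 0.32]), ([177.0, 332.0], 0.57, [0.632, -0.003])]
clear_ring []
clear_flask [([252.0, 371.0], 0.95, [0.45, -0.094])]
vial_rack [([247.0, 276.0], 0.88, [0.463, 0.134])]
scene [ 1.0651 -0.2201  0.7454] [-0.5614  0.2482 -0.7895] 0.012576327587752076 [402.4028   0.     311.2519]
stirrer [([257.0, 227.0], 0.67, [0.631, -0.211])]
block [([199.0, 374.0], 0.91, [0.612, 0.136]), ([198.0, 416.0], 0.73, [0.645, 0.224]), ([233.0, 405.0], 0.61, [0.717, 0.153])]
insert [([209.0, 156.0], 0.84, [0.456, -0.321])]
amber_flask [([128.0, 424.0], 0.88, [0.453, 0.367])]
cap [([197.0, 306.0], 0.84, [0.548, -0.005]), ([230.0, 323.0], 0.66, [0.646, -0.005])]
amber_ring [([144.0, 417.0], 0.91, [0.498, 0.319])]
clear_ring [([189.0, 258.0], 0.95, [0.486, -0.097])]
clear_flask [([170.0, 252.0], 0.69, [0.426, -0.093])]
vial_rack [([158.0, 344.0], 0.83, [0.473, 0.126]), ([127.0, 424.0], 0.55, [0.451, 0.37])]
{'time': 1.0, 'qpos': array([ 0.984 ,  0.2863,  1.5767,  0.    ,  1.2786, -0.15  ]), 'dq': array([-0.001 , -0.0008, -0.0016,  0.0002, -0.0026,  0.0001]), 'joint_efforts': array([ -0.0006, -40.598 , -29.2947,  -0.0002,   0.0006,  -0.    ]), 'eef_pos': array([0.2855, 0.6116, 0.2313]), 'tcp_rot': array([0.2167, 0.9762, 0.    , 0.    ]), 'contact_force': array([-0.624 , -0.137 ,  0.8965]), 'wrist_torque': array([-0.0223, -0.0304,  0.0067]), 'finger_force': 0.0, 'opening': 1.0003149916004155}
```

View pics/top0.png

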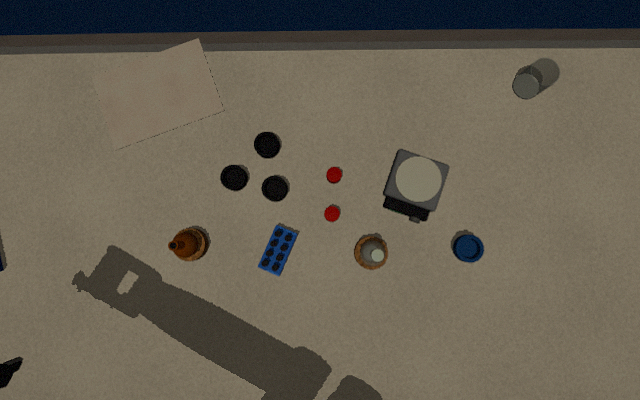

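View pics/scene0.png

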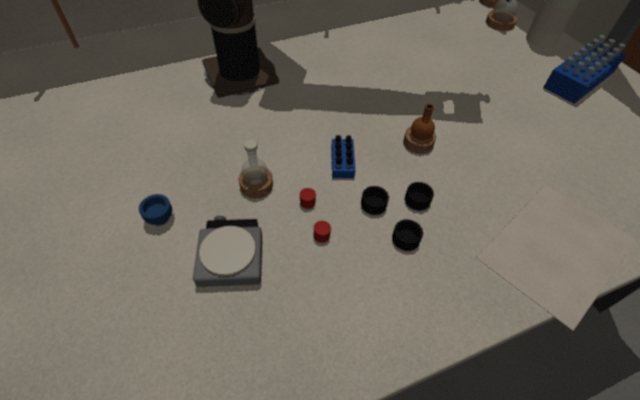

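The top view shows three black cups at (row, col) (178,235), (145,267) and (188,275). The red caps are at (175,334) and (213,332), and the amber flask is at (243,190). The blue insert is at (248,468) and the plate at (178,418).

Possible mix-ups:
- **Block:** of the three cups, I choose (178,235), the leftmost.
- **Cap:** of the two caps, I choose (175,334), the one farther from the base.
- **Flask:** the clear flask is at (252,372) and not wanted.

Next I measure by fitting silhouettes and check the choices in a crop.

```bash
cat >> h.py <<'E'
from scipy.optimize import least_squares
# (dia, z) rings making the silhouette of each thing
MOD={'block':[(.062,0),(.062,.034)],'insert':[(.042,0),(.066,.022),(.066,.048)],'cap':[(.038,0),(.038,.034)],'plate':[(.110,.050)],
 'flask':[(.0115*2,.1),(.02,.095),(.02,.058)]+[(2*np.sqrt(max(0,.03**2-(z-.03)**2)),z) for z in np.linspace(.012,.058,12)]}
A=np.linspace(0,2*np.pi,48,endpoint=False)
def hull(p,m,x,y,z0):
    P=[proj(p,(x+d/2*np.cos(a),y+d/2*np.sin(a),z0+z)) for d,z in MOD[m] for a in A]
    return cv2.convexHull(np.array(P,np.float32)[:,::-1])
def cen(h):
    M=cv2.moments(h); return np.array([M['m10'],M['m01']])/M['m00'],M['m00']
def mask(p,m):
    H,S,V=cv2.split(cv2.cvtColor(p['pixels'],cv2.COLOR_RGB2HSV))
    k={'block':V<38,'insert':(S>110)&(H>95)&(H<130)&(V>25),'cap':(S>150)&((H<8)|(H>172))&(V>40),'plate':(V>130)&(S<70),'flask':(S>150)&(H>4)&(H<18)}[m]
    return k.astype(np.uint8)
def obs(p,m,rc):
    n,L,st,_=cv2.connectedComponentsWithStats(mask(p,m),connectivity=4)
    best=min((i for i in range(1,n) if st[i,4]>40),key=lambda i:np.min(np.hypot(*(np.argwhere(L==i)-rc).T)))
    c=cv2.findContours((L==best).astype(np.uint8),cv2.RETR_EXTERNAL,cv2.CHAIN_APPROX_NONE)[0][0]
    h=cv2.convexHull(c);return cen(h)[0],float((L==best).sum())
def locate(ps,m,xy,z0=0):
    out={}
    for n,p in ps.items():
        o,a=obs(p,m,proj(p,(*xy,z0+MOD[m][-1][1]/2)))
        f=least_squares(lambda v:cen(hull(p,m,v[0],v[1],z0))[0]-o,xy,diff_step=1e-3)
        out[n]=(np.round(f.x,4).tolist(),round(a/cen(hull(p,m,*f.x,z0))[1],2))
    return out
E
cat > m.py <<'E'
from h import *
ps={n:read_camera(n) for n in('top','scene')}
for m,xy,z in [('block',(.63,.225),0),('block',(.724,.158),0),('block',(.6,.135),0),('insert',(.458,-.325),0),('cap',(.635,-.005),0),('cap',(.545,0),0),('plate',(.615,-.21),0)]:
    print(m,locate(ps,m,xy,z))
p=ps['top'];cv2.imwrite('pics/c1.png',cv2.resize(p['pixels'][115:275,155:355,::-1],None,fx=4,fy=3.75))
for r in 'amber_flask','amber_ring':
  for n in ps: print(r,n,[(np.round(k['point'],1).tolist(),round(k['conf'],2)) for k in recognise(ps[n],r)])
# colours
print(p['pixels'][178,418],p['pixels'][178,235],p['pixels'][175,334],p['pixels'][248,468],p['pixels'][243,190],p['pixels'][200,235])
E
python3 m.py
```

```text
block {'top': ([0.6346, 0.2403], 0.92), 'scene': ([0.6354, 0.2404], 0.84)}
block {'top': ([0.7167, 0.1599], 0.92), 'scene': ([0.7171, 0.1598], 0.85)}
block {'top': ([0.607, 0.1397], 0.92), 'scene': ([0.6074, 0.1396], 0.84)}
insert {'top': ([0.4591, -0.3234], 0.79), 'scene': ([0.4589, -0.3217], 0.81)}
cap {'top': ([0.64, -0.0063], 0.89), 'scene': ([0.6388, -0.0059], 0.76)}
cap {'top': ([0.5441, -0.0001], 0.94), 'scene': ([0.5432, 0.0003], 0.76)}
plate {'top': ([0.4449, -0.1048], 0.04), 'scene': ([0.6247, -0.2057], 0.95)}
amber_flask top [([245.6, 182.6], 0.55)]
amber_flask scene []
amber_ring top [([243.7, 198.4], 0.76)]
amber_ring scene [([146.3, 416.7], 0.87)]
[125 118  99] [21 27 21] [111   0   0] [18 41 68] [64 29  4] [125 116  97]
```

View pics/c1.png

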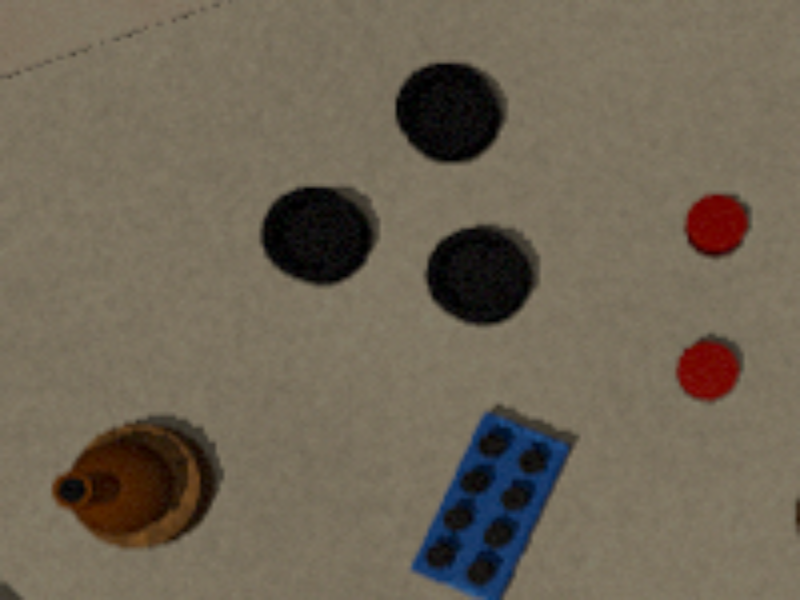

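The crop shows the target block at crop (318,235), clear of both of its look-alikes. The far cap is at (717,224), and the flask's mouth is at (71,489), which is full-picture (245.4,172.7). Next I check the plate and the flask.

```bash
cat > f.py <<'E'
from h import *
ps={n:read_camera(n) for n in('top','scene')}
p=ps['top']
V=cv2.GaussianBlur(p['pixels'],(3,3),0).max(2)
for th in (100,108,115):
    n,L,st,ce=cv2.connectedComponentsWithStats((V>th).astype(np.uint8),connectivity=4);i=L[178,418]
    h=cv2.convexHull(np.argwhere(L==i)[:,::-1].astype(np.int32)); o=cen(h)[0]
    f=least_squares(lambda v:cen(hull(p,'plate',v[0],v[1],0))[0]-o,(.62,-.2),diff_step=1e-3); print(th,st[i,4],cen(hull(p,'plate',*f.x,0))[1],f.x)
print('mouth top',at(p,(245.4,172.7),.1224))
for n in ps:
    f=ps[n]; ims=f['pixels'][:,:,::-1].copy()
    x,y=at(p,(245.4,172.7),.1224)[:2]
    im=cv2.resize(ims,None,fx=6,fy=6,interpolation=cv2.INTER_CUBIC)
    for d,z in [(.023,.1224),(.08,.03),(.06,.0524),(.08,0)]:
        P=[proj(f,(x+d/2*np.cos(a),y+d/2*np.sin(a),z)) for a in A]
        cv2.polylines(im,[((np.array(P)[:,::-1]+.5)*6).astype(np.int32)],True,(0,255,0),1)
    r,c=map(int,proj(f,(x,y,.06))); ims=im[(r-40)*6:(r+40)*6,(c-32)*6:(c+32)*6]
    ps[n]['crop']=ims
cv2.imwrite('pics/f1.png',np.hstack([ps['top']['crop'],ps['scene']['crop']]))
E
python3 f.py
```

```text
100 199709 1714.9312509989832 [0.52320033 0.02822479]
108 198592 1715.1504718500655 [0.52276866 0.02858328]
115 1553 1668.9964857865125 [ 0.62409842 -0.20563595]
mouth top [0.47102985 0.34513154 0.1224    ]
```

View pics/f1.png

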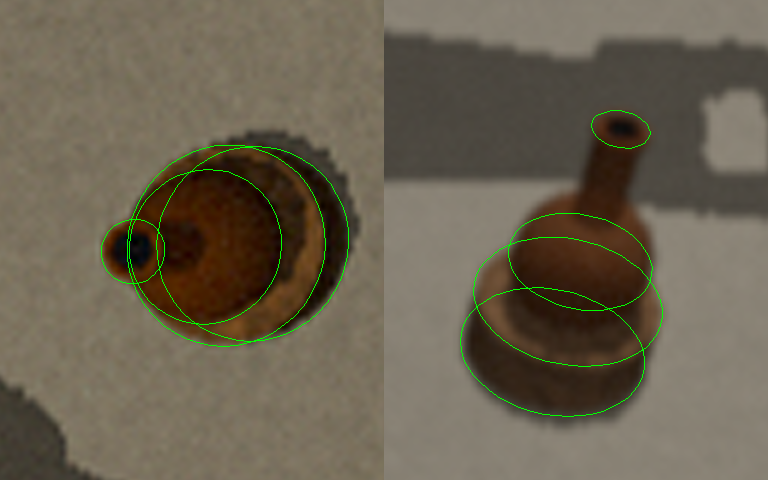

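The overlay fits in both crops: mouth at crop (133,251) on the left and (621,129) on the right, and the ring matches too. So the flask is at (0.471, 0.345), the plate at (0.6244, -0.2057) and the block at (0.635, 0.2403). Next is a move helper.

```bash
cat > go.py <<'E'
import sys
from h import *
# go.py x y z yaw_deg(of tool y axis): shift and twist still to go, in command units
x,y,z,w=map(float,sys.argv[1:5]); s=get_state(); q=Ro.from_quat(s['tcp_rot']); w=np.radians(w)
T=Ro.from_matrix(np.array([[-np.sin(w)*-1*-1,np.cos(w),0],[np.cos(w),np.sin(w),0],[0,0,-1]]).T.T if 0 else np.column_stack([[-np.sin(w)*-1,-np.cos(w)*1,0],[np.cos(w),np.sin(w),0],[0,0,0]]) ) if 0 else None
Y=np.array([np.cos(w),np.sin(w),0]); Z=np.array([0,0,-1.]); X=np.cross(Y,Z)
T=Ro.from_matrix(np.column_stack([X,Y,Z]))
d=q.inv().apply(np.array([x,y,z])-s['eef_pos'])/.75; r=(q.inv()*T).as_rotvec()/np.radians(60)
print('trans',d.round(4),'twist',r.round(4),'| pos',s['eef_pos'].round(4),'q6',s['qpos'].round(2)[[0,5]],'t',s['time'],'F',s['contact_force'].round(1),'open',round(s['opening'],3))
E
sed -i '/^T=.*if 0 else None$/d' go.py
python3 go.py .635 .2403 .15 15
```

```text
trans [-0.6317 -0.2515  0.1084] twist [-0.     -0.      0.8329] | pos [0.2855 0.6116 0.2313] q6 [ 0.98 -0.15] t 1.4 F [0.2 0.5 0.8] open 0.998
```

Emit:
arm_command --steps '[{"translation": [-0.08, -0.032, 0], "twist": [0, 0, 0.16], "fingers": 1}, {"translation": [-0.16, -0.064, 0], "twist": [0, 0, 0.33], "fingers": 1}, {"translation": [-0.235, -0.094, 0.02], "twist": [0, 0, 0.5], "fingers": 1}, {"translation": [-0.31, -0.124, 0.04], "twist": [0, 0, 0.67], "fingers": 1}, {"translation": [-0.38, -0.152, 0.06], "twist": [0, 0, 0.833], "fingers": 1}]'

```text
time: 2.02
eef_pos: [0.4968, 0.3863, 0.1864]
tcp_rot: [0.611, 0.792, 0.001, 0.0]
contact_force: [0.5, -0.2, 0.9]
opening: 0.998
finger_force: 0.0
```

```bash
python3 go.py .635 .2403 .10 15
```

```text
trans [-0.2351  0.1288  0.1152] twist [ 0.0011 -0.0003 -0.0054] | pos [0.4968 0.3863 0.1864] q6 [0.5  0.24] t 2.025 F [ 0.5 -0.2  0.9] open 0.998
```

Emit:
arm_command --steps '[{"translation": [-0.07, 0.039, 0.03], "twist": [0, 0, 0], "fingers": 1}, {"translation": [-0.14, 0.077, 0.06], "twist": [0, 0, 0], "fingers": 1}, {"translation": [-0.2, 0.11, 0.09], "twist": [0, 0, 0], "fingers": 1}, {"translation": [-0.235, 0.129, 0.115], "twist": [0, 0, 0], "fingers": 1}, {"translation": [-0.235, 0.129, 0.115], "twist": [0, 0, 0], "fingers": 1}]'

```text
time: 2.65
eef_pos: [0.6347, 0.2402, 0.0977]
tcp_rot: [0.61, 0.792, -0.001, -0.001]
contact_force: [0.4, 0.3, -0.3]
opening: 0.998
finger_force: 0.0
```

```bash
python3 go.py .635 .2403 .010 15
```

```text
trans [-0.      0.0009  0.117 ] twist [-0.0036 -0.0001 -0.0034] | pos [0.6347 0.2402 0.0977] q6 [ 0.21 -0.05] t 2.65 F [ 0.4  0.3 -0.3] open 0.998
```

Emit:
arm_command --steps '[{"translation": [0, 0.001, 0.05], "twist": [0, 0, 0], "fingers": 1}, {"translation": [0, 0.001, 0.1], "twist": [0, 0, 0], "fingers": 1}, {"translation": [0, 0.001, 0.125], "twist": [0, 0, 0], "fingers": 1}, {"translation": [0, 0.001, 0.125], "twist": [0, 0, 0], "fingers": 1}, {"translation": [0, 0.001, 0.125], "twist": [0, 0, 0], "fingers": 0.3}]' --grip_force 40

```text
time: 3.28
eef_pos: [0.6364, 0.2434, 0.0084]
tcp_rot: [0.609, 0.793, 0.001, 0.001]
contact_force: [-6.8, -1.3, 6.8]
opening: 0.815
finger_force: 3.9
```

Emit:
arm_command --steps '[{"translation": [0, 0, 0], "twist": [0, 0, 0], "fingers": 0}, {"translation": [0, 0, 0], "twist": [0, 0, 0], "fingers": -0.3}, {"translation": [0, 0, 0], "twist": [0, 0, 0], "fingers": -1}, {"translation": [0, 0, 0], "twist": [0, 0, 0], "fingers": -1}, {"translation": [0, 0, 0], "twist": [0, 0, 0], "fingers": -1}]' --grip_force 40

```text
time: 3.9
eef_pos: [0.6368, 0.2434, 0.0093]
tcp_rot: [0.609, 0.793, 0.001, 0.001]
contact_force: [-2.4, 0.8, 6.0]
opening: 0.741
finger_force: 44.8
```

```bash
python3 go.py .635 .2403 .2 15
```

```text
trans [-0.0032 -0.0025 -0.2543] twist [ 0.0033 -0.0002 -0.0001] | pos [0.6368 0.2434 0.0093] q6 [ 0.22 -0.05] t 3.9 F [-2.4  0.8  6. ] open 0.741
```

Emit:
arm_command --steps '[{"translation": [0, 0, -0.03], "twist": [0, 0, 0], "fingers": -1}, {"translation": [0, 0, -0.07], "twist": [0, 0, 0], "fingers": -1}, {"translation": [0, 0, -0.13], "twist": [0, 0, 0], "fingers": -1}, {"translation": [0, 0, -0.2], "twist": [0, 0, 0], "fingers": -1}, {"translation": [0, 0, -0.2], "twist": [0, 0, 0], "fingers": -1}]'

```text
time: 4.53
eef_pos: [0.6392, 0.2436, 0.1647]
tcp_rot: [0.609, 0.793, 0.005, 0.005]
contact_force: [0.3, -0.7, -2.3]
opening: 0.742
finger_force: 45.2
```

```bash
python3 go.py .6244 -.2057 .16 15
python3 - <<'E'
from h import *
ps={n:read_camera(n) for n in('top','scene')}
cs=[]
for n,p in ps.items():
    r,c=map(int,proj(p,(.635,.24,.15))); cs.append(cv2.resize(p['pixels'][r-40:r+40,c-40:c+40,::-1],(400,400)))
cv2.imwrite('pics/g1.png',np.hstack(cs))
E
```

```text
trans [-0.5735 -0.1741  0.0042] twist [ 0.0136  0.0007 -0.0001] | pos [0.6392 0.2436 0.1647] q6 [ 0.22 -0.05] t 4.525 F [ 0.3 -0.7 -2.3] open 0.742
```

View pics/g1.png

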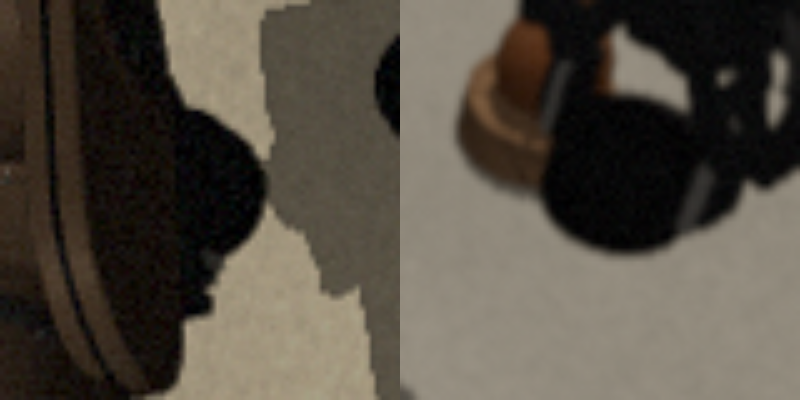

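Emit:
arm_command --steps '[{"translation": [-0.08, -0.024, 0], "twist": [-0.003, 0, 0], "fingers": -1}, {"translation": [-0.16, -0.049, 0], "twist": [-0.006, 0, 0], "fingers": -1}, {"translation": [-0.24, -0.073, 0], "twist": [-0.01, 0, 0], "fingers": -1}, {"translation": [-0.32, -0.098, 0], "twist": [-0.013, 0, 0], "fingers": -1}, {"translation": [-0.4, -0.122, 0], "twist": [-0.013, 0, 0], "fingers": -1}]'

```text
time: 5.25
eef_pos: [0.6225, -0.0711, 0.1534]
tcp_rot: [0.609, 0.793, 0.005, 0.002]
contact_force: [0.4, -0.4, -1.0]
opening: 0.747
finger_force: 45.2
```

```bash
python3 go.py .6237 -.2033 .12 15
```

```text
trans [-0.1708 -0.0445  0.0437] twist [ 0.009  -0.0024 -0.0001] | pos [ 0.6225 -0.0711  0.1534] q6 [-0.28 -0.54] t 5.25 F [ 0.4 -0.4 -1. ] open 0.747
```

Emit:
arm_command --steps '[{"translation": [-0.06, -0.016, 0.01], "twist": [0.009, -0.002, 0], "fingers": -1}, {"translation": [-0.12, -0.031, 0.02], "twist": [0.009, -0.002, 0], "fingers": -1}, {"translation": [-0.16, -0.042, 0.035], "twist": [0.009, -0.002, 0], "fingers": -1}, {"translation": [-0.171, -0.0445, 0.044], "twist": [0.009, -0.002, 0], "fingers": -1}, {"translation": [-0.171, -0.0445, 0.044], "twist": [0.009, -0.002, 0], "fingers": -1}]'

```text
time: 5.88
eef_pos: [0.6245, -0.2012, 0.1202]
tcp_rot: [0.609, 0.793, 0.001, -0.0]
contact_force: [0.9, -0.1, -2.2]
opening: 0.739
finger_force: 45.2
```

```bash
python3 go.py .6237 -.2033 .067 15
```

```text
trans [-0.0025 -0.0017  0.0709] twist [ 0.0007 -0.0015 -0.0009] | pos [ 0.6245 -0.2012  0.1202] q6 [-0.47 -0.73] t 5.875 F [ 0.9 -0.1 -2.2] open 0.739
```

Emit:
arm_command --steps '[{"translation": [-0.0025, -0.0017, 0.025], "twist": [0, 0, 0], "fingers": -1}, {"translation": [-0.0025, -0.0017, 0.05], "twist": [0, 0, 0], "fingers": -1}, {"translation": [-0.0025, -0.0017, 0.07], "twist": [0, 0, 0], "fingers": -1}, {"translation": [-0.0025, -0.0017, 0.071], "twist": [0, 0, 0], "fingers": -1}, {"translation": [-0.0025, -0.0017, 0.071], "twist": [0, 0, 0], "fingers": -1}]'

```text
time: 6.5
eef_pos: [0.6257, -0.2042, 0.0698]
tcp_rot: [0.609, 0.793, 0.001, 0.002]
contact_force: [0.1, -0.0, -2.2]
opening: 0.745
finger_force: 45.2
```

```bash
python3 go.py .6237 -.2033 .06 15;python3 go.py .6237 -.2033 .06 15
python3 - <<'E'
from h import *
ps={n:read_camera(n) for n in('top','scene')}
cs=[]
for n,p in ps.items():
    im=cv2.resize(p['pixels'][:,:,::-1],None,fx=4,fy=4)
    for z,d in((.05,.11),(.058,.062),(.092,.062)):
        P=[proj(p,(.6244+d/2*np.cos(a),-.2057+d/2*np.sin(a),z)) for a in A]
        cv2.polylines(im,[((np.array(P)[:,::-1]+.5)*4).astype(np.int32)],True,(0,255,0),1)
    r,c=map(int,proj(p,(.6244,-.2057,.08))); cs.append(im[4*r-200:4*r+200,4*c-200:4*c+200])
cv2.imwrite('pics/g2.png',np.hstack(cs))
E
```

```text
trans [ 0.0018 -0.0024  0.013 ] twist [0.0043 0.0023 0.0001] | pos [ 0.6257 -0.2042  0.0698] q6 [-0.47 -0.73] t 6.5 F [ 0.1 -0.  -2.2] open 0.745
trans [ 0.0018 -0.0024  0.013 ] twist [0.0043 0.0023 0.0001] | pos [ 0.6257 -0.2042  0.0698] q6 [-0.47 -0.73] t 6.5 F [ 0.1 -0.  -2.2] open 0.745
```

View pics/g2.png

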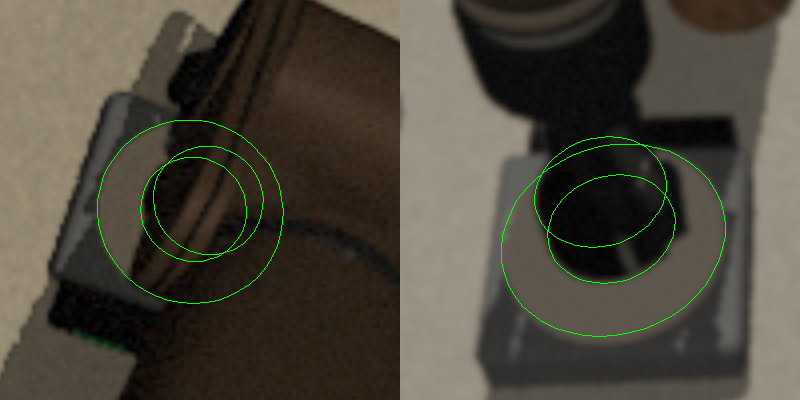

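The block hangs over the plate, concentric with the predicted outline (crop right (610,240)). Now I set it down.

Emit:
arm_command --steps '[{"translation": [0.0018, -0.001, 0.005], "twist": [0, 0, 0], "fingers": -1}, {"translation": [0.0018, -0.001, 0.009], "twist": [0, 0, 0], "fingers": -1}, {"translation": [0.0018, -0.001, 0.012], "twist": [0, 0, 0], "fingers": -1}, {"translation": [0.0018, -0.001, 0.0145], "twist": [0, 0, 0], "fingers": -1}, {"translation": [0.0018, -0.001, 0.0145], "twist": [0, 0, 0], "fingers": -1}]'

```text
time: 7.22
eef_pos: [0.6243, -0.2031, 0.0593]
tcp_rot: [0.609, 0.793, 0.001, 0.002]
contact_force: [-2.2, 0.9, 2.8]
opening: 0.743
finger_force: 45.5
```

Emit:
arm_command --steps '[{"translation": [0, 0, 0], "twist": [0, 0, 0], "fingers": 0.5}, {"translation": [0, 0, 0], "twist": [0, 0, 0], "fingers": 0.6}, {"translation": [0, 0, 0], "twist": [0, 0, 0], "fingers": 0.8}, {"translation": [0, 0, 0], "twist": [0, 0, 0], "fingers": 1}, {"translation": [0, 0, 0], "twist": [0, 0, 0], "fingers": 1}]'

```text
time: 7.85
eef_pos: [0.6245, -0.2031, 0.0587]
tcp_rot: [0.609, 0.793, 0.001, 0.002]
contact_force: [0.3, -0.4, 0.2]
opening: 1.003
finger_force: 0.0
```

Emit:
arm_command --steps '[{"translation": [0, 0, -0.03], "twist": [0, 0, 0], "fingers": 1}, {"translation": [0, 0, -0.08], "twist": [0, 0, 0], "fingers": 1}, {"translation": [0, 0, -0.14], "twist": [0, 0, 0], "fingers": 1}, {"translation": [0, 0, -0.14], "twist": [0, 0, 0], "fingers": 1}]'

```text
time: 8.35
eef_pos: [0.6273, -0.2045, 0.1717]
tcp_rot: [0.609, 0.793, 0.002, 0.008]
contact_force: [0.3, 1.0, 0.4]
opening: 1.002
finger_force: 0.0
```

```bash
python3 go.py .4590 -.3225 .12 15
```

```text
trans [-0.0931 -0.2584  0.0664] twist [0.013  0.0101 0.    ] | pos [ 0.6273 -0.2045  0.1717] q6 [-0.47 -0.73] t 8.35 F [0.3 1.  0.4] open 1.002
```

Emit:
arm_command --steps '[{"translation": [-0.025, -0.07, 0], "twist": [0.013, 0.01, 0], "fingers": 1}, {"translation": [-0.05, -0.14, 0], "twist": [0.013, 0.01, 0], "fingers": 1}, {"translation": [-0.075, -0.205, 0.03], "twist": [0.013, 0.01, 0], "fingers": 1}, {"translation": [-0.093, -0.2584, 0.066], "twist": [0.013, 0.01, 0], "fingers": 1}, {"translation": [-0.093, -0.2584, 0.066], "twist": [0.013, 0.01, 0], "fingers": 1}]'

```text
time: 8.98
eef_pos: [0.4516, -0.3202, 0.111]
tcp_rot: [0.61, 0.792, -0.001, -0.009]
contact_force: [0.6, 0.3, 0.5]
opening: 0.999
finger_force: 0.0
```

```bash
python3 go.py .4590 -.3225 .017 15
cat > b.py <<'E'
from h import *
ps={n:read_camera(n) for n in('top','scene')}
print(locate(ps,'block',(.6244,-.2057),.05)); print(locate(ps,'insert',(.459,-.3225),0))
E
python3 b.py
```

```text
trans [-0.0071  0.0104  0.1251] twist [-0.012  -0.013  -0.0039] | pos [ 0.4516 -0.3202  0.111 ] q6 [-0.8  -1.05] t 8.975 F [0.6 0.3 0.5] open 0.999
{'top': ([0.6249, -0.2044], 0.91), 'scene': ([0.6119, -0.195], 1.18)}
{'top': ([0.4593, -0.3231], 0.78), 'scene': ([0.4593, -0.3218], 0.8)}
```

Emit:
arm_command --steps '[{"translation": [-0.007, 0.0104, 0.03], "twist": [-0.012, -0.013, -0.004], "fingers": 1}, {"translation": [-0.007, 0.0104, 0.05], "twist": [-0.012, -0.013, -0.004], "fingers": 1}, {"translation": [-0.007, 0.0104, 0.05], "twist": [-0.012, -0.013, -0.004], "fingers": 1}]'

```text
time: 9.45
eef_pos: [0.4634, -0.3221, 0.0749]
tcp_rot: [0.607, 0.795, -0.0, 0.002]
contact_force: [-0.1, 0.2, -0.4]
opening: 1.001
finger_force: 0.0
```

```bash
python3 go.py .4592 -.3225 .017 15
```

```text
trans [ 0.0011 -0.0057  0.0772] twist [0.0016 0.0026 0.0052] | pos [ 0.4634 -0.3221  0.0749] q6 [-0.79 -1.05] t 9.45 F [-0.1  0.2 -0.4] open 1.001
```

Emit:
arm_command --steps '[{"translation": [0.001, -0.0055, 0.02], "twist": [0, 0, 0], "fingers": 1}, {"translation": [0.001, -0.0055, 0.04], "twist": [0, 0, 0], "fingers": 1}, {"translation": [0.001, -0.0055, 0.04], "twist": [0, 0, 0], "fingers": 1}, {"translation": [0.001, -0.0055, 0.04], "twist": [0, 0, 0], "fingers": 1}, {"translation": [0.001, -0.0055, 0.04], "twist": [0, 0, 0], "fingers": 1}]'

```text
time: 10.07
eef_pos: [0.4598, -0.3243, 0.0465]
tcp_rot: [0.607, 0.795, -0.0, 0.004]
contact_force: [-0.0, 0.3, -0.0]
opening: 0.999
finger_force: 0.0
```

```bash
python3 go.py .4592 -.3225 .017 15
```

```text
trans [ 0.0027 -0.0003  0.0394] twist [0.0035 0.006  0.0038] | pos [ 0.4598 -0.3243  0.0465] q6 [-0.79 -1.06] t 10.075 F [-0.   0.3 -0. ] open 0.999
```

Emit:
arm_command --steps '[{"translation": [0.0025, 0, 0.02], "twist": [0.003, 0.006, 0.004], "fingers": 1}, {"translation": [0.0025, 0, 0.039], "twist": [0.003, 0.006, 0.004], "fingers": 1}, {"translation": [0.0025, 0, 0.039], "twist": [0.003, 0.006, 0.004], "fingers": 1}, {"translation": [0.0025, 0, 0.039], "twist": [0.003, 0.006, 0.004], "fingers": 0.7}, {"translation": [0.0025, 0, 0.039], "twist": [0.003, 0.006, 0.004], "fingers": 0.4}]'

```text
time: 10.7
eef_pos: [0.4596, -0.3227, 0.0175]
tcp_rot: [0.609, 0.793, 0.0, 0.0]
contact_force: [-0.5, -0.2, -1.4]
opening: 0.759
finger_force: 45.5
```

Emit:
arm_command --steps '[{"translation": [0, 0, 0], "twist": [0, 0, 0], "fingers": 0}, {"translation": [0, 0, 0], "twist": [0, 0, 0], "fingers": -1}, {"translation": [0, 0, 0], "twist": [0, 0, 0], "fingers": -1}, {"translation": [0, 0, 0], "twist": [0, 0, 0], "fingers": -1}]'

```text
time: 11.2
eef_pos: [0.4594, -0.3225, 0.0172]
tcp_rot: [0.609, 0.793, 0.0, 0.0]
contact_force: [0.0, -0.4, 2.8]
opening: 0.767
finger_force: 46.0
```

```bash
python3 go.py .4592 -.3225 .017 15
```

```text
trans [ 0.0001 -0.0003  0.0003] twist [ 0.0005 -0.     -0.0001] | pos [ 0.4594 -0.3225  0.0172] q6 [-0.79 -1.06] t 11.2 F [ 0.  -0.4  2.8] open 0.767
```

Emit:
arm_command --steps '[{"translation": [0, 0, -0.03], "twist": [0, 0, 0], "fingers": -1}, {"translation": [0, 0, -0.08], "twist": [0, 0, 0], "fingers": -1}, {"translation": [0, 0, -0.13], "twist": [0, 0, 0], "fingers": -1}, {"translation": [0, 0, -0.17], "twist": [0, 0, 0], "fingers": -1}, {"translation": [0, 0, -0.17], "twist": [0, 0, 0], "fingers": -1}]'

```text
time: 11.82
eef_pos: [0.4601, -0.3232, 0.1463]
tcp_rot: [0.609, 0.793, 0.0, 0.002]
contact_force: [-0.2, 0.1, -0.6]
opening: 0.769
finger_force: 45.7
```

```bash
python3 go.py .625 -.205 .14 15
```

```text
trans [0.0954 0.2532 0.0087] twist [ 0.0022  0.0029 -0.0001] | pos [ 0.4601 -0.3232  0.1463] q6 [-0.79 -1.06] t 11.825 F [-0.2  0.1 -0.6] open 0.769
```

Emit:
arm_command --steps '[{"translation": [0.025, 0.068, 0], "twist": [0.002, 0.003, 0], "fingers": -1}, {"translation": [0.052, 0.137, 0], "twist": [0.002, 0.003, 0], "fingers": -1}, {"translation": [0.076, 0.2, 0], "twist": [0.002, 0.003, 0], "fingers": -1}, {"translation": [0.09, 0.24, 0], "twist": [0.002, 0.003, 0], "fingers": -1}, {"translation": [0.0954, 0.2532, 0], "twist": [0.002, 0.003, 0], "fingers": -1}]'

```text
time: 12.45
eef_pos: [0.6238, -0.2021, 0.1411]
tcp_rot: [0.608, 0.794, -0.0, -0.005]
contact_force: [-0.1, -0.2, -1.6]
opening: 0.766
finger_force: 45.7
```

Emit:
arm_command --steps '[{"translation": [0, 0, 0], "twist": [0, 0, 0], "fingers": -1}, {"translation": [0, 0, 0], "twist": [0, 0, 0], "fingers": -1}, {"translation": [0, 0, 0], "twist": [0, 0, 0], "fingers": -1}, {"translation": [0, 0, 0], "twist": [0, 0, 0], "fingers": -1}]'

```text
time: 12.95
eef_pos: [0.6236, -0.2047, 0.1445]
tcp_rot: [0.609, 0.793, 0.0, -0.002]
contact_force: [-0.7, -0.5, -1.5]
opening: 0.765
finger_force: 45.7
```

```bash
python3 go.py .625 -.205 .11 15
```

```text
trans [-0.001   0.0018  0.046 ] twist [-0.0019 -0.0038 -0.0012] | pos [ 0.6236 -0.2047  0.1445] q6 [-0.47 -0.73] t 12.95 F [-0.7 -0.5 -1.5] open 0.765
```

Emit:
arm_command --steps '[{"translation": [-0.001, 0.0018, 0.02], "twist": [-0.002, -0.004, -0.001], "fingers": -1}, {"translation": [-0.001, 0.0018, 0.046], "twist": [-0.002, -0.004, -0.001], "fingers": -1}, {"translation": [-0.001, 0.0018, 0.046], "twist": [-0.002, -0.004, -0.001], "fingers": -1}, {"translation": [-0.001, 0.0018, 0.046], "twist": [-0.002, -0.004, -0.001], "fingers": -1}, {"translation": [-0.001, 0.0018, 0.046], "twist": [-0.002, -0.004, -0.001], "fingers": -1}]'

```text
time: 13.58
eef_pos: [0.626, -0.2045, 0.1105]
tcp_rot: [0.608, 0.794, 0.0, 0.001]
contact_force: [0.4, -0.2, -0.4]
opening: 0.763
finger_force: 45.7
```

```bash
python3 go.py .625 -.205 .079 15
cat > ov.py <<'E'
# ov.py out  x,y,z,d ... : overlay circles on top and scene crops
from h import *
import sys
C=[tuple(map(float,a.split(','))) for a in sys.argv[2:]]
cs=[]
for n in('top','scene'):
    p=read_camera(n); im=cv2.resize(p['pixels'][:,:,::-1],None,fx=6,fy=6,interpolation=cv2.INTER_CUBIC)
    for x,y,z,d in C:
        P=[proj(p,(x+d/2*np.cos(a),y+d/2*np.sin(a),z)) for a in A]
        cv2.polylines(im,[((np.array(P)[:,::-1]+.5)*6).astype(np.int32)],True,(0,255,0),1)
    r,c=map(int,proj(p,C[0][:3])); cs.append(im[6*r-280:6*r+280,6*c-200:6*c+200])
cv2.imwrite('pics/'+sys.argv[1],np.hstack(cs))
E
python3 ov.py i1.png .625,-.205,.084,.062 .625,-.205,.05,.062 .625,-.205,.115,.066 .625,-.205,.093,.042
```

```text
trans [-0.0003 -0.0014  0.0419] twist [0.001  0.0009 0.001 ] | pos [ 0.626  -0.2045  0.1105] q6 [-0.47 -0.73] t 13.575 F [ 0.4 -0.2 -0.4] open 0.763
```

View pics/i1.png

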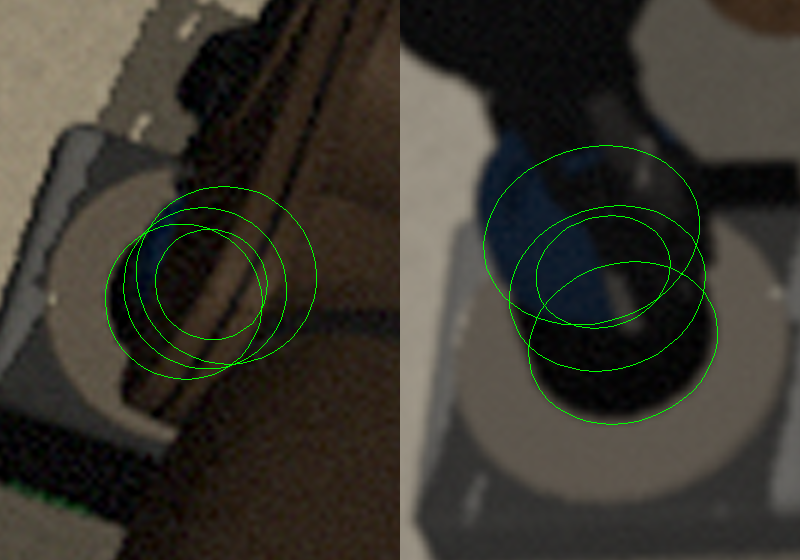

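The spigot hangs over the well (crop right (605,250)), and the block outline is within about 2 mm of prediction. I lower it in.

Emit:
arm_command --steps '[{"translation": [0, -0.002, 0.01], "twist": [0, 0, 0], "fingers": -1}, {"translation": [0, -0.002, 0.016], "twist": [0, 0, 0], "fingers": -1}, {"translation": [0, -0.002, 0.02], "twist": [0, 0, 0], "fingers": -1}, {"translation": [0, -0.002, 0.024], "twist": [0, 0, 0], "fingers": -1}, {"translation": [0, -0.002, 0.024], "twist": [0, 0, 0], "fingers": -1}]'

```text
time: 14.3
eef_pos: [0.6238, -0.2046, 0.0914]
tcp_rot: [0.608, 0.794, -0.0, -0.0]
contact_force: [0.1, 0.8, -1.3]
opening: 0.759
finger_force: 45.7
```

```bash
python3 go.py .6245 -.205 .079 15
```

```text
trans [-0.0008  0.0008  0.0165] twist [-0.0004 -0.0004  0.0009] | pos [ 0.6238 -0.2046  0.0914] q6 [-0.47 -0.73] t 14.3 F [ 0.1  0.8 -1.3] open 0.759
```

Emit:
arm_command --steps '[{"translation": [0, 0, 0.006], "twist": [0, 0, 0], "fingers": -1}, {"translation": [0, 0, 0.011], "twist": [0, 0, 0], "fingers": -1}, {"translation": [0, 0, 0.014], "twist": [0, 0, 0], "fingers": -1}, {"translation": [0, 0, 0.0165], "twist": [0, 0, 0], "fingers": -1}, {"translation": [0, 0, 0.0165], "twist": [0, 0, 0], "fingers": -1}]'

```text
time: 14.92
eef_pos: [0.624, -0.2048, 0.0794]
tcp_rot: [0.608, 0.794, 0.0, 0.0]
contact_force: [-0.1, 0.8, -1.2]
opening: 0.763
finger_force: 45.7
```

Emit:
arm_command --steps '[{"translation": [0, 0, 0], "twist": [0, 0, 0], "fingers": 0.55}, {"translation": [0, 0, 0], "twist": [0, 0, 0], "fingers": 0.7}, {"translation": [0, 0, 0], "twist": [0, 0, 0], "fingers": 0.9}, {"translation": [0, 0, 0], "twist": [0, 0, 0], "fingers": 1}, {"translation": [0, 0, 0], "twist": [0, 0, 0], "fingers": 1}]'

```text
time: 15.55
eef_pos: [0.624, -0.2047, 0.0795]
tcp_rot: [0.608, 0.794, 0.0, 0.0]
contact_force: [-0.2, 0.3, -0.0]
opening: 1.003
finger_force: 0.0
```

Emit:
arm_command --steps '[{"translation": [0, 0, -0.03], "twist": [0, 0, 0], "fingers": 1}, {"translation": [0, 0, -0.08], "twist": [0, 0, 0], "fingers": 1}, {"translation": [0, 0, -0.14], "twist": [0, 0, 0], "fingers": 1}, {"translation": [0, 0, -0.19], "twist": [0, 0, 0], "fingers": 1}, {"translation": [0, 0, -0.19], "twist": [0, 0, 0], "fingers": 1}]'

```text
time: 16.18
eef_pos: [0.6264, -0.2058, 0.2291]
tcp_rot: [0.608, 0.794, 0.001, 0.006]
contact_force: [-0.3, 0.3, 0.7]
opening: 1.002
finger_force: 0.0
```

```bash
python3 go.py .471 .345 .22 15
```

```text
trans [ 0.7631 -0.0093  0.0063] twist [0.0081 0.0072 0.001 ] | pos [ 0.6264 -0.2058  0.2291] q6 [-0.47 -0.73] t 16.175 F [-0.3  0.3  0.7] open 1.002
```

Emit:
arm_command --steps '[{"translation": [0.07, 0, 0], "twist": [0.008, 0.007, 0], "fingers": 1}, {"translation": [0.15, -0.001, 0], "twist": [0.008, 0.007, 0], "fingers": 1}, {"translation": [0.23, -0.002, 0], "twist": [0.008, 0.007, 0], "fingers": 1}, {"translation": [0.31, -0.003, 0], "twist": [0.008, 0.007, 0], "fingers": 1}, {"translation": [0.39, -0.004, 0], "twist": [0.008, 0.007, 0], "fingers": 1}]'

```text
time: 16.8
eef_pos: [0.5438, 0.0787, 0.2216]
tcp_rot: [0.609, 0.794, -0.001, -0.006]
contact_force: [0.6, 0.0, -0.4]
opening: 0.996
finger_force: 0.0
```

```bash
python3 go.py .471 .345 .20 15
```

```text
trans [ 0.3679 -0.0014  0.0316] twist [-0.0085 -0.0073  0.0006] | pos [0.5438 0.0787 0.2216] q6 [-0.04 -0.31] t 16.8 F [ 0.6  0.  -0.4] open 0.996
```

Emit:
arm_command --steps '[{"translation": [0.08, 0, 0], "twist": [-0.004, -0.004, 0], "fingers": 1}, {"translation": [0.16, 0, 0.01], "twist": [-0.004, -0.004, 0], "fingers": 1}, {"translation": [0.24, 0, 0.02], "twist": [-0.004, -0.004, 0], "fingers": 1}, {"translation": [0.32, -0.001, 0.03], "twist": [-0.004, -0.004, 0], "fingers": 1}, {"translation": [0.365, -0.0014, 0.03], "twist": [-0.004, -0.004, 0], "fingers": 1}]'

```text
time: 17.42
eef_pos: [0.4706, 0.3433, 0.2001]
tcp_rot: [0.607, 0.794, -0.002, -0.003]
contact_force: [0.0, 0.7, -0.3]
opening: 1.002
finger_force: 0.0
```

Emit:
arm_command --steps '[{"translation": [0, 0, 0], "twist": [0, 0, 0], "fingers": 1}, {"translation": [0, 0, 0], "twist": [0, 0, 0], "fingers": 1}, {"translation": [0, 0, 0], "twist": [0, 0, 0], "fingers": 1}, {"translation": [0, 0, 0], "twist": [0, 0, 0], "fingers": 1}]'

```text
time: 17.92
eef_pos: [0.4732, 0.3402, 0.2015]
tcp_rot: [0.609, 0.793, -0.001, -0.002]
contact_force: [0.5, 0.2, 0.2]
opening: 1.002
finger_force: 0.0
```

```bash
python3 go.py .471 .345 .12 15; python3 ov.py i2.png .625,-.205,.11,.066 .625,-.205,.084,.066 .625,-.205,.05,.062 .625,-.205,.11,.048 .6244,-.2057,.05,.11;  python3 -c "
from h import *
ps={n:read_camera(n) for n in('top','scene')}
print(locate(ps,'insert',(.6244,-.205),.062))"
```

```text
trans [ 0.0066 -0.0008  0.1087] twist [-0.0039 -0.003  -0.0007] | pos [0.4732 0.3402 0.2015] q6 [0.45 0.19] t 17.925 F [0.5 0.2 0.2] open 1.002
{'top': ([0.6236, -0.2041], 0.88), 'scene': ([0.6227, -0.2043], 0.9)}
```

View pics/i2.png

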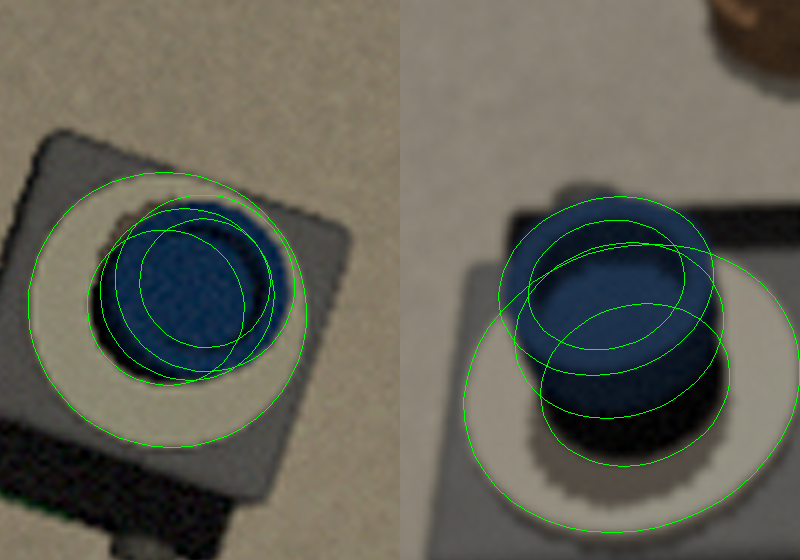

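The insert is seated: its collar rim fits the overlay at the predicted 110 mm height (crop right (605,285)), centred at (0.6234, -0.2042). Next the flask.

Emit:
arm_command --steps '[{"translation": [0.0066, -0.001, 0.03], "twist": [-0.004, -0.003, 0], "fingers": 1}, {"translation": [0.0066, -0.001, 0.06], "twist": [-0.004, -0.003, 0], "fingers": 1}, {"translation": [0.0066, -0.001, 0.08], "twist": [-0.004, -0.003, 0], "fingers": 1}, {"translation": [0.0066, -0.001, 0.08], "twist": [-0.004, -0.003, 0], "fingers": 1}, {"translation": [0.0066, -0.001, 0.08], "twist": [-0.004, -0.003, 0], "fingers": 1}]'

```text
time: 18.75
eef_pos: [0.4711, 0.3461, 0.1423]
tcp_rot: [0.608, 0.794, 0.001, 0.0]
contact_force: [0.1, 0.3, 0.1]
opening: 1.0
finger_force: 0.0
```

Emit:
arm_command --steps '[{"translation": [0, 0, 0], "twist": [0, 0, 0], "fingers": 1}, {"translation": [0, 0, 0], "twist": [0, 0, 0], "fingers": 1}]'

```text
time: 19.0
eef_pos: [0.4709, 0.3461, 0.1423]
tcp_rot: [0.608, 0.794, 0.001, 0.0]
contact_force: [0.1, 0.5, -0.8]
opening: 1.0
finger_force: 0.0
```

```bash
python3 go.py .471 .345 .086 15
```

```text
trans [-0.0014 -0.0004  0.0751] twist [ 0.0014 -0.0003  0.0009] | pos [0.4709 0.3461 0.1423] q6 [0.46 0.2 ] t 19.0 F [ 0.1  0.5 -0.8] open 1.0
```

Emit:
arm_command --steps '[{"translation": [-0.0014, 0, 0.03], "twist": [0, 0, 0], "fingers": 1}, {"translation": [-0.0014, 0, 0.06], "twist": [0, 0, 0], "fingers": 1}, {"translation": [-0.0014, 0, 0.075], "twist": [0, 0, 0], "fingers": 1}, {"translation": [-0.0014, 0, 0.075], "twist": [0, 0, 0], "fingers": 0.5}, {"translation": [-0.0014, 0, 0.075], "twist": [0, 0, 0], "fingers": 0}]'

```text
time: 19.62
eef_pos: [0.4714, 0.3452, 0.0862]
tcp_rot: [0.608, 0.794, 0.001, 0.0]
contact_force: [0.6, 0.7, 0.6]
opening: 0.604
finger_force: 0.0
```

Emit:
arm_command --steps '[{"translation": [0, 0, 0], "twist": [0, 0, 0], "fingers": -0.2}, {"translation": [0, 0, 0], "twist": [0, 0, 0], "fingers": -0.35}, {"translation": [0, 0, 0], "twist": [0, 0, 0], "fingers": -0.45}, {"translation": [0, 0, 0], "twist": [0, 0, 0], "fingers": -0.5}, {"translation": [0, 0, 0], "twist": [0, 0, 0], "fingers": -0.56}]'

```text
time: 20.25
eef_pos: [0.471, 0.345, 0.0856]
tcp_rot: [0.608, 0.794, 0.0, 0.0]
contact_force: [0.4, 0.0, 1.8]
opening: 0.238
finger_force: 38.9
```

Emit:
arm_command --steps '[{"translation": [0, 0, 0], "twist": [0, 0, 0], "fingers": -0.7}, {"translation": [0, 0, 0], "twist": [0, 0, 0], "fingers": -1}, {"translation": [0, 0, 0], "twist": [0, 0, 0], "fingers": -1}]'

```text
time: 20.62
eef_pos: [0.471, 0.345, 0.0855]
tcp_rot: [0.608, 0.794, 0.0, 0.0]
contact_force: [-0.8, 0.7, 3.1]
opening: 0.239
finger_force: 39.0
```

```bash
python3 go.py .471 .345 .086 15
```

```text
trans [-0.      0.     -0.0007] twist [ 0.0006 -0.0001  0.0009] | pos [0.471  0.345  0.0855] q6 [0.46 0.2 ] t 20.625 F [-0.8  0.7  3.1] open 0.239
```

Emit:
arm_command --steps '[{"translation": [0, 0, -0.02], "twist": [0, 0, 0], "fingers": -1}, {"translation": [0, 0, -0.06], "twist": [0, 0, 0], "fingers": -1}, {"translation": [0, 0, -0.11], "twist": [0, 0, 0], "fingers": -1}, {"translation": [0, 0, -0.16], "twist": [0, 0, 0], "fingers": -1}, {"translation": [0, 0, -0.19], "twist": [0, 0, 0], "fingers": -1}]'

```text
time: 21.25
eef_pos: [0.4711, 0.3451, 0.2305]
tcp_rot: [0.608, 0.794, 0.001, 0.001]
contact_force: [-0.1, 0.4, -1.5]
opening: 0.241
finger_force: 39.1
```

```bash
python3 go.py .6234 -.2042 .23 15
```

```text
trans [-7.6e-01  5.9e-03  2.0e-04] twist [ 0.0025 -0.0005  0.001 ] | pos [0.4711 0.3451 0.2305] q6 [0.46 0.2 ] t 21.25 F [-0.1  0.4 -1.5] open 0.241
```

Moving a bit slower (about 34 mm per row) with the glass.

Emit:
arm_command --steps '[{"translation": [-0.03, 0, 0], "twist": [0, 0, 0], "fingers": -1}, {"translation": [-0.075, 0.0005, 0], "twist": [0, 0, 0], "fingers": -1}, {"translation": [-0.13, 0.001, 0], "twist": [0, 0, 0], "fingers": -1}, {"translation": [-0.185, 0.0015, 0], "twist": [0, 0, 0], "fingers": -1}, {"translation": [-0.24, 0.002, 0], "twist": [0, 0, 0], "fingers": -1}]'

```text
time: 21.88
eef_pos: [0.5187, 0.1702, 0.2278]
tcp_rot: [0.608, 0.794, -0.0, -0.0]
contact_force: [-0.0, -0.5, -0.7]
opening: 0.244
finger_force: 39.1
```

Emit:
arm_command --steps '[{"translation": [-0.055, 0.0005, 0], "twist": [0, 0, 0], "fingers": -1}, {"translation": [-0.11, 0.001, 0], "twist": [0, 0, 0], "fingers": -1}, {"translation": [-0.165, 0.0015, 0], "twist": [0, 0, 0], "fingers": -1}, {"translation": [-0.22, 0.0018, 0], "twist": [0, 0, 0], "fingers": -1}, {"translation": [-0.275, 0.002, 0], "twist": [0, 0, 0], "fingers": -1}]'

```text
time: 22.5
eef_pos: [0.5737, -0.0285, 0.2278]
tcp_rot: [0.608, 0.794, -0.0, -0.0]
contact_force: [-0.2, -0.7, -0.7]
opening: 0.245
finger_force: 39.1
```

```bash
python3 go.py .6234 -.2042 .22 15
```

```text
trans [-0.2434  0.0031  0.0103] twist [-0.0005 -0.0004  0.0009] | pos [ 0.5737 -0.0285  0.2278] q6 [-0.23 -0.49] t 22.5 F [-0.2 -0.7 -0.7] open 0.245
```

Emit:
arm_command --steps '[{"translation": [-0.055, 0.001, 0], "twist": [0, 0, 0], "fingers": -1}, {"translation": [-0.11, 0.0015, 0], "twist": [0, 0, 0], "fingers": -1}, {"translation": [-0.165, 0.002, 0], "twist": [0, 0, 0], "fingers": -1}, {"translation": [-0.215, 0.003, 0.005], "twist": [0, 0, 0], "fingers": -1}, {"translation": [-0.243, 0.0031, 0.01], "twist": [0, 0, 0], "fingers": -1}]'

```text
time: 23.12
eef_pos: [0.6234, -0.2043, 0.22]
tcp_rot: [0.609, 0.793, -0.0, -0.0]
contact_force: [-0.4, 0.3, -1.0]
opening: 0.245
finger_force: 39.1
```

Emit:
arm_command --steps '[{"translation": [0, 0, 0], "twist": [0, 0, 0], "fingers": -1}, {"translation": [0, 0, 0], "twist": [0, 0, 0], "fingers": -1}, {"translation": [0, 0, 0], "twist": [0, 0, 0], "fingers": -1}, {"translation": [0, 0, 0], "twist": [0, 0, 0], "fingers": -1}, {"translation": [0, 0, 0], "twist": [0, 0, 0], "fingers": -1}]'

```text
time: 23.75
eef_pos: [0.6236, -0.2022, 0.2204]
tcp_rot: [0.608, 0.794, 0.0, 0.0]
contact_force: [-0.5, -0.2, -0.5]
opening: 0.238
finger_force: 39.1
```

```bash
python3 go.py .6234 -.2042 .18 15;  python3 ov.py k1.png .6234,-.2042,.13,.0 .6234,-.2042,.11,.048 .6234,-.2042,.187,.06 .6234,-.2042,.11,.066
```

```text
trans [-0.0025 -0.001   0.0539] twist [0.0003 0.0001 0.0015] | pos [ 0.6236 -0.2022  0.2204] q6 [-0.47 -0.73] t 23.75 F [-0.5 -0.2 -0.5] open 0.238
```

View pics/k1.png

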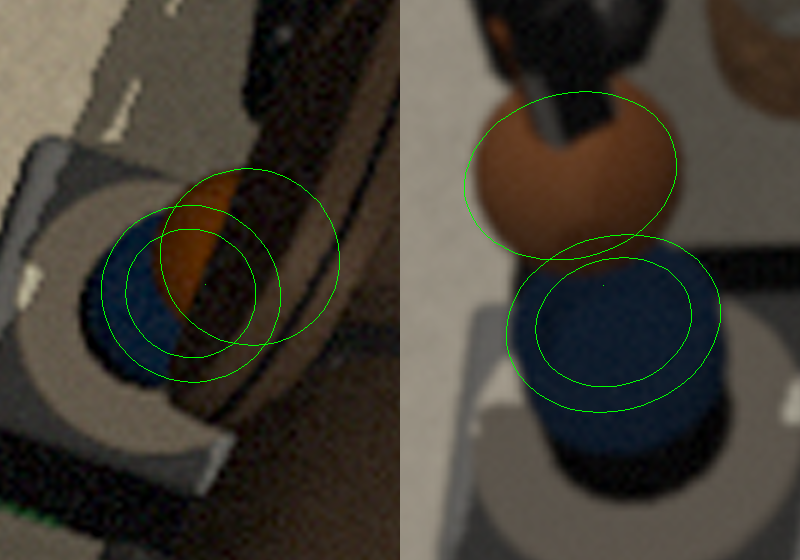

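The bulb hangs above the bowl (crop right (580,175)), about 2 mm to +y, which agrees with the measured TCP. I correct that and lower it slowly.

Emit:
arm_command --steps '[{"translation": [-0.003, -0.001, 0.02], "twist": [0, 0, 0], "fingers": -1}, {"translation": [-0.003, -0.001, 0.04], "twist": [0, 0, 0], "fingers": -1}, {"translation": [-0.003, -0.001, 0.055], "twist": [0, 0, 0], "fingers": -1}, {"translation": [-0.003, -0.001, 0.06], "twist": [0, 0, 0], "fingers": -1}, {"translation": [-0.003, -0.001, 0.06], "twist": [0, 0, 0], "fingers": -1}]'

```text
time: 24.48
eef_pos: [0.6233, -0.2051, 0.1747]
tcp_rot: [0.608, 0.794, -0.0, -0.0]
contact_force: [0.2, 0.0, -0.3]
opening: 0.242
finger_force: 39.1
```

```bash
python3 go.py .6234 -.2045 .161 15
```

```text
trans [0.0007 0.0003 0.0183] twist [-0.0004 -0.0005  0.0009] | pos [ 0.6233 -0.2051  0.1747] q6 [-0.47 -0.73] t 24.475 F [ 0.2  0.  -0.3] open 0.242
```

Emit:
arm_command --steps '[{"translation": [0, 0, 0.005], "twist": [0, 0, 0], "fingers": -1}, {"translation": [0, 0, 0.009], "twist": [0, 0, 0], "fingers": -1}, {"translation": [0, 0, 0.012], "twist": [0, 0, 0], "fingers": -1}, {"translation": [0, 0, 0.014], "twist": [0, 0, 0], "fingers": -1}, {"translation": [0, 0, 0.016], "twist": [0, 0, 0], "fingers": -1}]'

```text
time: 25.1
eef_pos: [0.6234, -0.2051, 0.1631]
tcp_rot: [0.608, 0.794, 0.0, -0.0]
contact_force: [0.3, -0.3, -0.9]
opening: 0.243
finger_force: 39.1
```

Emit:
arm_command --steps '[{"translation": [0, 0, 0.0005], "twist": [0, 0, 0], "fingers": -1}, {"translation": [0, 0, 0.001], "twist": [0, 0, 0], "fingers": -1}, {"translation": [0, 0, 0.0015], "twist": [0, 0, 0], "fingers": -1}, {"translation": [0, 0, 0.002], "twist": [0, 0, 0], "fingers": -1}, {"translation": [0, 0, 0.002], "twist": [0, 0, 0], "fingers": -1}]'

```text
time: 25.72
eef_pos: [0.6235, -0.2051, 0.1619]
tcp_rot: [0.608, 0.794, 0.0, 0.0]
contact_force: [-0.8, 0.6, -2.2]
opening: 0.243
finger_force: 39.1
```

```bash
python3 go.py .6234 -.2045 .161 15
```

```text
trans [0.0009 0.0001 0.0012] twist [0.0003 0.0002 0.0009] | pos [ 0.6235 -0.2051  0.1619] q6 [-0.47 -0.73] t 25.725 F [-0.8  0.6 -2.2] open 0.243
```

Continue in sub-millimetre steps until the bowl carries the weight.

Emit:
arm_command --steps '[{"translation": [0.0005, 0, 0.0006], "twist": [0, 0, 0], "fingers": -1}, {"translation": [0.0005, 0, 0.0012], "twist": [0, 0, 0], "fingers": -1}, {"translation": [0.0005, 0, 0.0018], "twist": [0, 0, 0], "fingers": -1}, {"translation": [0.0005, 0, 0.0018], "twist": [0, 0, 0], "fingers": -1}]'

```text
time: 26.22
eef_pos: [0.6237, -0.2049, 0.1612]
tcp_rot: [0.608, 0.794, 0.0, 0.001]
contact_force: [-1.3, 0.9, 4.7]
opening: 0.241
finger_force: 39.3
```

```bash
python3 go.py .6234 -.2045 .161 15
```

```text
trans [ 0.0006 -0.0002  0.0003] twist [0.0009 0.0007 0.001 ] | pos [ 0.6237 -0.2049  0.1612] q6 [-0.47 -0.73] t 26.225 F [-1.3  0.9  4.7] open 0.241
```

Emit:
arm_command --steps '[{"translation": [0, 0, 0], "twist": [0, 0, 0], "fingers": -0.48}, {"translation": [0, 0, 0], "twist": [0, 0, 0], "fingers": -0.4}, {"translation": [0, 0, 0], "twist": [0, 0, 0], "fingers": -0.2}, {"translation": [0, 0, 0], "twist": [0, 0, 0], "fingers": 0.2}, {"translation": [0, 0, 0], "twist": [0, 0, 0], "fingers": 0.4}]'

```text
time: 26.85
eef_pos: [0.6232, -0.2047, 0.16]
tcp_rot: [0.608, 0.794, -0.0, -0.0]
contact_force: [-0.7, 0.2, -0.1]
opening: 0.697
finger_force: 0.0
```

Emit:
arm_command --steps '[{"translation": [0, 0, -0.01], "twist": [0, 0, 0], "fingers": 0.4}, {"translation": [0, 0, -0.04], "twist": [0, 0, 0], "fingers": 0.4}, {"translation": [0, 0, -0.08], "twist": [0, 0, 0], "fingers": 0.4}, {"translation": [0, 0, -0.11], "twist": [0, 0, 0], "fingers": 0.4}, {"translation": [0, 0, -0.11], "twist": [0, 0, 0], "fingers": 0.4}]'

```text
time: 27.48
eef_pos: [0.6246, -0.2054, 0.2463]
tcp_rot: [0.608, 0.794, 0.001, 0.003]
contact_force: [0.3, -0.4, -0.1]
opening: 0.699
finger_force: 0.0
```

```bash
python3 go.py .6394 -.0061 .22 15
```

```text
trans [0.2516 0.0879 0.0345] twist [0.0044 0.0039 0.0009] | pos [ 0.6246 -0.2054  0.2463] q6 [-0.47 -0.73] t 27.475 F [ 0.3 -0.4 -0.1] open 0.699
```

Emit:
arm_command --steps '[{"translation": [0.06, 0.021, 0], "twist": [0.004, 0.004, 0], "fingers": 0.4}, {"translation": [0.13, 0.045, 0], "twist": [0.004, 0.004, 0], "fingers": 0.4}, {"translation": [0.19, 0.066, 0.03], "twist": [0.004, 0.004, 0], "fingers": 0.4}, {"translation": [0.24, 0.084, 0.08], "twist": [0.004, 0.004, 0], "fingers": 0.4}, {"translation": [0.2516, 0.088, 0.13], "twist": [0.004, 0.004, 0], "fingers": 0.4}]'

```text
time: 28.1
eef_pos: [0.6373, -0.0026, 0.1432]
tcp_rot: [0.607, 0.795, -0.001, -0.004]
contact_force: [-0.9, -1.0, -0.4]
opening: 0.697
finger_force: 0.0
```

Emit:
arm_command --steps '[{"translation": [0, 0, 0.03], "twist": [0, 0, 0], "fingers": 0.4}, {"translation": [0, 0, 0.05], "twist": [0, 0, 0], "fingers": 0.4}, {"translation": [0, 0, 0.05], "twist": [0, 0, 0], "fingers": 0.4}, {"translation": [0, 0, 0.05], "twist": [0, 0, 0], "fingers": 0.4}, {"translation": [0, 0, 0.05], "twist": [0, 0, 0], "fingers": 0.4}]'

```text
time: 28.72
eef_pos: [0.6388, -0.0057, 0.1094]
tcp_rot: [0.609, 0.794, 0.0, -0.002]
contact_force: [-0.2, 0.1, -0.0]
opening: 0.698
finger_force: 0.0
```

```bash
python3 go.py .6394 -.0061 .05 15;  python3 ov.py k2.png .6234,-.2042,.13,.0 .6234,-.2042,.11,.066 .6234,-.2042,.128,.06 .6234,-.2042,.198,.023
```

```text
trans [-0.001   0.0007  0.0792] twist [-0.0016 -0.0029  0.0006] | pos [ 0.6388 -0.0057  0.1094] q6 [-0.17 -0.43] t 28.725 F [-0.2  0.1 -0. ] open 0.698
```

View pics/k2.png

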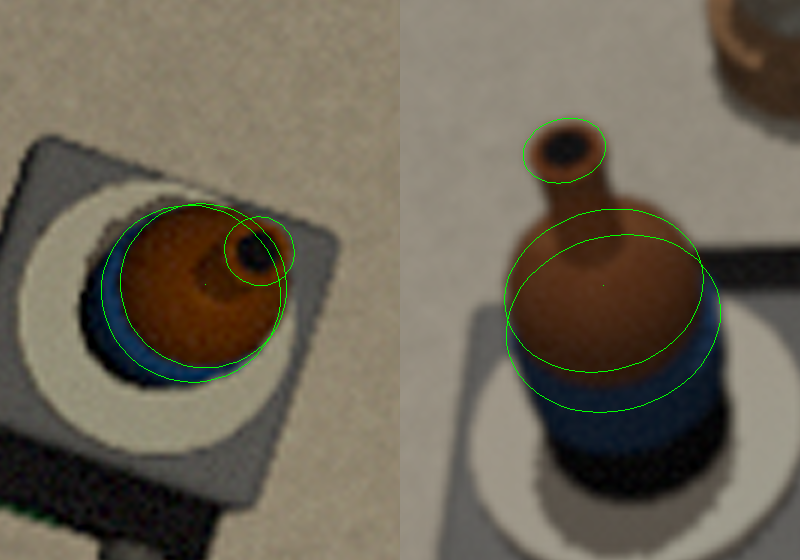

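The flask is seated upright, with its mouth at the predicted spot in both crops ((259,250) and (567,148)). Next the cap.

Emit:
arm_command --steps '[{"translation": [-0.001, 0.0007, 0.04], "twist": [-0.002, -0.003, 0], "fingers": 0.4}, {"translation": [-0.001, 0.0007, 0.08], "twist": [-0.002, -0.003, 0], "fingers": 0.4}, {"translation": [-0.001, 0.0007, 0.12], "twist": [-0.002, -0.003, 0], "fingers": 0.4}, {"translation": [-0.001, 0.0007, 0.138], "twist": [-0.002, -0.003, 0], "fingers": 0.4}, {"translation": [-0.001, 0.0007, 0.138], "twist": [-0.002, -0.003, 0], "fingers": 0.4}]' --grip_force 25

```text
time: 29.45
eef_pos: [0.6375, -0.0055, 0.0037]
tcp_rot: [0.608, 0.794, -0.001, -0.002]
contact_force: [-0.6, -0.6, 0.7]
opening: 0.699
finger_force: 0.0
```

```bash
python3 go.py .6394 -.0061 .006 15
```

```text
trans [-0.0014  0.0022 -0.003 ] twist [-0.0033 -0.0016  0.0009] | pos [ 0.6375 -0.0055  0.0037] q6 [-0.17 -0.43] t 29.45 F [-0.6 -0.6  0.7] open 0.699
```

Emit:
arm_command --steps '[{"translation": [-0.001, 0.0022, -0.003], "twist": [-0.003, -0.002, 0], "fingers": 0.4}, {"translation": [-0.001, 0.0022, -0.003], "twist": [-0.003, -0.002, 0], "fingers": 0.4}, {"translation": [-0.001, 0.0022, -0.003], "twist": [-0.003, -0.002, 0], "fingers": 0.1}, {"translation": [-0.001, 0.0022, -0.003], "twist": [-0.003, -0.002, 0], "fingers": -0.05}, {"translation": [-0.001, 0.0022, -0.003], "twist": [-0.003, -0.002, 0], "fingers": -0.2}]'

```text
time: 30.08
eef_pos: [0.6401, -0.0059, 0.007]
tcp_rot: [0.608, 0.794, 0.0, 0.001]
contact_force: [0.1, 0.6, 1.6]
opening: 0.438
finger_force: 25.4
```

Emit:
arm_command --steps '[{"translation": [0, 0, 0], "twist": [0, 0, 0], "fingers": -0.5}, {"translation": [0, 0, 0], "twist": [0, 0, 0], "fingers": -1}, {"translation": [0, 0, 0], "twist": [0, 0, 0], "fingers": -1}]'

```text
time: 30.45
eef_pos: [0.6401, -0.0059, 0.007]
tcp_rot: [0.608, 0.794, 0.0, 0.001]
contact_force: [-0.3, -0.4, 3.7]
opening: 0.436
finger_force: 25.5
```

```bash
python3 go.py .6394 -.0061 .006 15
```

```text
trans [-0.     -0.001   0.0014] twist [0.0016 0.0012 0.0009] | pos [ 0.6401 -0.0059  0.007 ] q6 [-0.17 -0.43] t 30.45 F [-0.3 -0.4  3.7] open 0.436
```

Emit:
arm_command --steps '[{"translation": [0, 0, -0.05], "twist": [0, 0, 0], "fingers": -1}, {"translation": [0, 0, -0.12], "twist": [0, 0, 0], "fingers": -1}, {"translation": [0, 0, -0.2], "twist": [0, 0, 0], "fingers": -1}, {"translation": [0, 0, -0.27], "twist": [0, 0, 0], "fingers": -1}, {"translation": [0, 0, -0.315], "twist": [0, 0, 0], "fingers": -1}]'

```text
time: 31.08
eef_pos: [0.64, -0.0058, 0.2457]
tcp_rot: [0.608, 0.794, 0.001, 0.002]
contact_force: [-0.3, 0.2, -0.0]
opening: 0.438
finger_force: 25.2
```

```bash
python3 go.py .6232 -.2040 .24 15
```

```text
trans [-0.2494 -0.0903  0.0078] twist [0.0038 0.0023 0.0009] | pos [ 0.64   -0.0058  0.2457] q6 [-0.17 -0.43] t 31.075 F [-0.3  0.2 -0. ] open 0.438
```

Emit:
arm_command --steps '[{"translation": [-0.06, -0.022, 0], "twist": [0.002, 0, 0], "fingers": -1}, {"translation": [-0.12, -0.044, 0], "twist": [0.002, 0, 0], "fingers": -1}, {"translation": [-0.18, -0.066, 0], "twist": [0.002, 0, 0], "fingers": -1}, {"translation": [-0.23, -0.083, 0], "twist": [0.002, 0, 0], "fingers": -1}, {"translation": [-0.2494, -0.0903, 0], "twist": [0.002, 0, 0], "fingers": -1}]'

```text
time: 31.7
eef_pos: [0.6219, -0.2058, 0.2418]
tcp_rot: [0.609, 0.793, -0.001, -0.001]
contact_force: [-0.3, 0.0, -1.3]
opening: 0.441
finger_force: 25.2
```

Emit:
arm_command --steps '[{"translation": [0, 0, 0], "twist": [0, 0, 0], "fingers": -1}, {"translation": [0, 0, 0], "twist": [0, 0, 0], "fingers": -1}, {"translation": [0, 0, 0], "twist": [0, 0, 0], "fingers": -1}, {"translation": [0, 0, 0], "twist": [0, 0, 0], "fingers": -1}, {"translation": [0, 0, 0], "twist": [0, 0, 0], "fingers": -1}]'

```text
time: 32.33
eef_pos: [0.6228, -0.2034, 0.2431]
tcp_rot: [0.608, 0.794, -0.001, 0.0]
contact_force: [-0.5, 0.5, -0.4]
opening: 0.437
finger_force: 25.2
```

```bash
python3 go.py .6232 -.2040 .215 15
```

```text
trans [-0.0009  0.0003  0.0374] twist [-0.0008  0.0011  0.0016] | pos [ 0.6228 -0.2034  0.2431] q6 [-0.47 -0.73] t 32.325 F [-0.5  0.5 -0.4] open 0.437
```

Emit:
arm_command --steps '[{"translation": [-0.0009, 0.0003, 0.015], "twist": [0, 0, 0], "fingers": -1}, {"translation": [-0.0009, 0.0003, 0.03], "twist": [0, 0, 0], "fingers": -1}, {"translation": [-0.0009, 0.0003, 0.037], "twist": [0, 0, 0], "fingers": -1}, {"translation": [-0.0009, 0.0003, 0.037], "twist": [0, 0, 0], "fingers": -1}, {"translation": [-0.0009, 0.0003, 0.037], "twist": [0, 0, 0], "fingers": -1}]'

```text
time: 32.95
eef_pos: [0.6232, -0.2047, 0.2155]
tcp_rot: [0.608, 0.794, -0.001, 0.0]
contact_force: [0.1, 0.0, 0.1]
opening: 0.442
finger_force: 25.2
```

```bash
python3 go.py .6232 -.2040 .195 15; python3 ov.py l1.png .6232,-.204,.19,.0 .6232,-.204,.208,.038 .6232,-.204,.198,.023 .6232,-.204,.242,.038
```

```text
trans [0.001  0.0002 0.0273] twist [-0.0006  0.0013  0.0008] | pos [ 0.6232 -0.2047  0.2155] q6 [-0.47 -0.73] t 32.95 F [0.1 0.  0.1] open 0.442
```

View pics/l1.png

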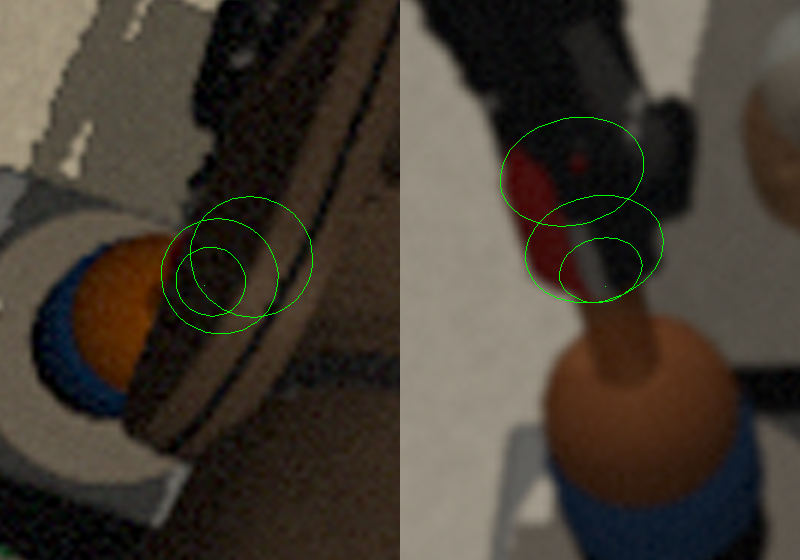

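The held cap (crop right (545,220)) lines up with the predicted rim over the mouth. I lower it gently.

Emit:
arm_command --steps '[{"translation": [0.0005, 0, 0.01], "twist": [0, 0, 0], "fingers": -1}, {"translation": [0.0005, 0, 0.016], "twist": [0, 0, 0], "fingers": -1}, {"translation": [0.0005, 0, 0.022], "twist": [0, 0, 0], "fingers": -1}, {"translation": [0.0005, 0, 0.027], "twist": [0, 0, 0], "fingers": -1}, {"translation": [0.0005, 0, 0.027], "twist": [0, 0, 0], "fingers": -1}]'

```text
time: 33.67
eef_pos: [0.6227, -0.2041, 0.1944]
tcp_rot: [0.608, 0.794, -0.001, -0.0]
contact_force: [0.9, 0.0, -0.5]
opening: 0.441
finger_force: 25.2
```

```bash
python3 go.py .6232 -.2040 .1775 15
```

```text
trans [-0.0001  0.0007  0.0225] twist [-0.0016  0.0004  0.0009] | pos [ 0.6227 -0.2041  0.1944] q6 [-0.47 -0.73] t 33.675 F [ 0.9  0.  -0.5] open 0.441
```

No contact, and the rim is already around the lip (cap origin at 0.187). Continue.

Emit:
arm_command --steps '[{"translation": [0, 0, 0.007], "twist": [0, 0, 0], "fingers": -1}, {"translation": [0, 0, 0.013], "twist": [0, 0, 0], "fingers": -1}, {"translation": [0, 0, 0.018], "twist": [0, 0, 0], "fingers": -1}, {"translation": [0, 0, 0.021], "twist": [0, 0, 0], "fingers": -1}, {"translation": [0, 0, 0.021], "twist": [0, 0, 0], "fingers": -1}]'

```text
time: 34.3
eef_pos: [0.6228, -0.2042, 0.1789]
tcp_rot: [0.608, 0.794, -0.001, -0.0]
contact_force: [-0.5, 0.2, -0.4]
opening: 0.442
finger_force: 25.2
```

```bash
python3 go.py .6232 -.2040 .177 15
```

```text
trans [0.0001 0.0006 0.0025] twist [-0.0013  0.0007  0.0009] | pos [ 0.6228 -0.2042  0.1789] q6 [-0.47 -0.73] t 34.3 F [-0.5  0.2 -0.4] open 0.442
```

Emit:
arm_command --steps '[{"translation": [0, 0, 0.0012], "twist": [0, 0, 0], "fingers": -1}, {"translation": [0, 0, 0.0022], "twist": [0, 0, 0], "fingers": -1}, {"translation": [0, 0, 0.0025], "twist": [0, 0, 0], "fingers": -1}, {"translation": [0, 0, 0.0025], "twist": [0, 0, 0], "fingers": -1}]'

```text
time: 34.8
eef_pos: [0.6229, -0.2042, 0.1773]
tcp_rot: [0.608, 0.794, -0.001, 0.0]
contact_force: [-0.4, 0.4, -0.5]
opening: 0.441
finger_force: 25.2
```

Emit:
arm_command --steps '[{"translation": [0, 0, 0], "twist": [0, 0, 0], "fingers": -0.1}, {"translation": [0, 0, 0], "twist": [0, 0, 0], "fingers": 0}, {"translation": [0, 0, 0], "twist": [0, 0, 0], "fingers": 0.2}, {"translation": [0, 0, 0], "twist": [0, 0, 0], "fingers": 0.4}, {"translation": [0, 0, 0], "twist": [0, 0, 0], "fingers": 0.6}]'

```text
time: 35.42
eef_pos: [0.6229, -0.2042, 0.1773]
tcp_rot: [0.608, 0.794, -0.001, 0.0]
contact_force: [-0.7, -0.2, 0.2]
opening: 0.802
finger_force: 0.0
```

Emit:
arm_command --steps '[{"translation": [0, 0, -0.02], "twist": [0, 0, 0], "fingers": 0.6}, {"translation": [0, 0, -0.06], "twist": [0, 0, 0], "fingers": 0.6}, {"translation": [0, 0, -0.1], "twist": [0, 0, 0], "fingers": 0.6}, {"translation": [0, 0, -0.13], "twist": [0, 0, 0], "fingers": 0.6}, {"translation": [0, 0, -0.13], "twist": [0, 0, 0], "fingers": 0.6}]'

```text
time: 36.05
eef_pos: [0.6243, -0.2047, 0.279]
tcp_rot: [0.608, 0.794, -0.0, 0.003]
contact_force: [-1.3, 0.7, -0.3]
opening: 0.8
finger_force: 0.0
```

Emit:
arm_command --steps '[{"translation": [0.08, 0, 0], "twist": [0, 0, 0], "fingers": 0.6}, {"translation": [0.16, 0, 0], "twist": [0, 0, 0], "fingers": 0.6}, {"translation": [0.24, 0, 0], "twist": [0, 0, 0], "fingers": 0.6}, {"translation": [0.3, 0, 0], "twist": [0, 0, 0], "fingers": 0.6}, {"translation": [0.32, 0, 0], "twist": [0, 0, 0], "fingers": 0.6}]'

```text
time: 36.67
eef_pos: [0.5595, 0.0299, 0.2737]
tcp_rot: [0.607, 0.795, -0.001, -0.001]
contact_force: [-0.0, -0.4, 0.2]
opening: 0.798
finger_force: 0.0
```

```bash
python3 ov.py l2.png .6232,-.204,.15,.0 .6232,-.204,.204,.038 .6232,-.204,.17,.038
python3 - <<'E'
from h import *
ps={n:read_camera(n) for n in('top','scene')}
save(ps['top'],'t9.png')
print(locate(ps,'cap',(.623,-.204),.17))
for q in('clear_flask','vial_rack'): print(q,[(np.round(r['point']).tolist(),round(r['conf'],2)) for p in ps.values() for r in recognise(p,q)])
E
```

```text
{'top': ([0.6222, -0.2039], 0.91), 'scene': ([0.6241, -0.2041], 0.83)}
clear_flask [([254.0, 374.0], 0.92), ([167.0, 254.0], 0.81)]
vial_rack [([172.0, 432.0], 0.62), ([180.0, 414.0], 0.6), ([229.0, 282.0], 0.48)]
```

View pics/l2.png

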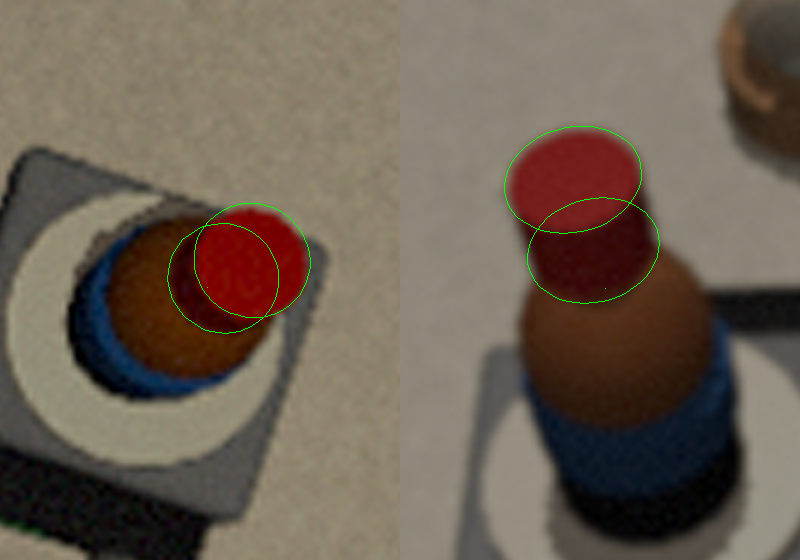

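View pics/t9.png

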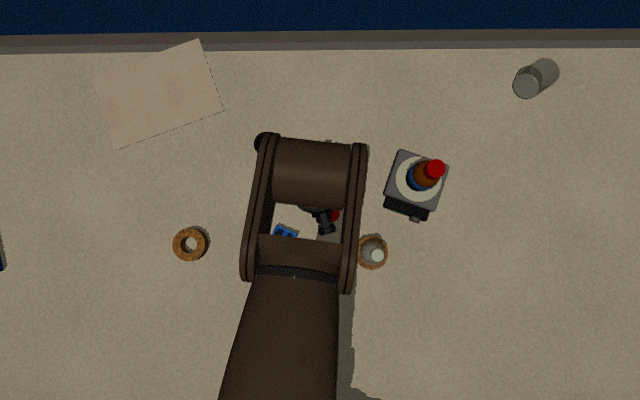

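The cap fits the predicted outline on the neck (crop right (580,180)). The stack stands on the plate at (175,425), and the clear flask at (252,372) hasn't moved. The rack is partly hidden under the arm at (232,285), but the gripper never went low there. I'm handing in.

```bash
python3 -c "
from plant import *
print(sign_off())"
```

```text
the job is handed in; nothing more can be done
None
```

I handed in the finished stack at about 37 s of the 144 s: block, insert, amber flask and red cap, placed in that order on the plate. The last pictures matched the predicted outlines, but the vial rack was half hidden under the arm, so I couldn't confirm by picture that it hadn't moved.

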